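# Check a litho stone's edge, then hold the straightedge up

## Robot

A 7-joint arm with a two-finger parallel gripper is mounted at the origin on the work surface; the furniture and walls round the work are solid. World frame = base frame: x ahead of the robot, y to its left, z up, the work surface at z = 0. Lengths are in m, angles in rad, forces in N, time in s.
With the tool pointing down it reaches from about 0.425 to 0.95 m from the base axis. Payload 4.7 kg.
Tool frame: the origin (TCP) lies at the very end of the fingers, on their centre line; the grasp point (between the pads) lies 19 mm behind it; z points along the fingers, y is the direction in which the jaws open and shut (so a half turn about z gives the same grasp; the last joint's range is limited). The gripper opens to 87 mm and grips with 3 to 60 N. Pads are 19 mm wide; open, the fingers measure 117 mm over their backs; the gripper's body (75 mm by 190 mm) begins 51 mm behind the grasp point.
Start: joints at [-1.247, 0.469, -0.049, 1.532, 0.024, 1.141, -0.082], TCP at [0.233, 0.633, 0.223] pointing down, gripper open.
Joint ranges: [-2.59, 2.59], [-0.33, 1.99], [-1.39, 1.29], [0.1, 2.45], [-1.04, 4.18], [0.21, 1.99], [-2.66, 2.66]. Speed limits (rad/s): [2.57, 2.57, 3.14, 3.14, 3.14, 3.14, 3.14].

## Interface

Orientations are given as a unit quaternion [w, x, y, z].
In Python, from bench import sensors, cams, job_done gives the robot as it stands.
- The arm moves only by the tool arm_command, never from a script. Its argument "plan" is a list of rows, each a list of 5 numbers: the shift along the world's x, y, z in mm, then the turn about the world's z in degrees, then the opening, from 0 (shut) to 1 (fully open). In form: [[tx, ty, tz, spin, claw], ...]. A call has 1 to 10 rows; each row is the pose to reach, as a shift and turn from the pose commanded when the call began; what a row does not reach only later rows make up. A row lasts 1/8 s, in which the tool goes at most 62.5 mm and 10.7 degrees, less where a joint would pass 70% of its speed; a pose out of reach is approached as far as the arm can. A call with a gripper value outside its range is refused whole. The fingers move at their own pace and stop on an object; the grip force is fixed at half the most. Time passes only in rows, so rows that repeat a pose let the fingers close. It gives the time, the measured TCP pose, the force and the opening at its end, in the units of the state.
- sensors.read_state(): the state, without advancing time (a new reading comes with each control period).
- cams.get_image(name): name is "scene" or "top"; returns the picture (400x640x3 uint8, red, green, blue); there is no depth.
- cams.camera_model(name): a dict with "intrinsics" (3x3 intrinsics, pixels), "rvec" (rotation vector, rad) and "tvec" (3), from world to camera coordinates, as OpenCV has them. Camera axes: x right, y down, z forward; pixel columns grow to the right and rows downward; lengths in m; the calibration is good to about 2 mm. A picture is of the moment at which its call begins. camera_model takes no time and is no camera call.
- job_done(): hands the job in, once; it reports no verdict.
Trained networks look in the newest picture that a camera, given by its name, has taken for a name from the list of things; names that differ only in an ending like _2 or _b are one class to them, and where a whole thing is asked for, a point or a joint stands for the part that bears it (a point fixed in the world has none). Each returns a list of dicts, best first, with "conf" (0 to 1); they miss things now and then, are a little off and sometimes report something else, mostly with a low value. They report only what shows in the picture. A call takes as long as a camera call.
- cams.regions_of(target, camera): "region" (400x640 bool, what is visible of it) and "rect" ([centre column, centre row, width, height] in pixels, round what is visible of it).
The state is a dict: "time_s": time; "joints": joint angles; "dq": joint speeds; "effort": joint torques, N m; "eef_pos": TCP position; "orientation": TCP orientation; "wrist_force": force on the tool from outside, world axes, zero at the start; "wrist_torque": the same for the moment, N m; "grip_width": finger opening in m.
Only numpy, scipy, OpenCV 4.12 (cv2) and the standard library are available. Lean on these libraries where they do the work, as an engineer would, in place of code of your own. Each camera call takes 0.05 s, during which the arm holds its last target. There are 200 camera calls.

## Task

Check the front edge of the litho stone (the long side facing you): lay the straightedge flat on the table with its working edge (the long edge farther from the grip rib) flush against the stone's front face, covering the whole length of that face. Then lift it up by its rib and keep holding it still and level about 15 cm above where it lay, parallel to the stone's edge, so that I can wipe the edge below; finish while still holding it there. Do not shove the stone or disturb the other things on the table.

Things in the scene. Friction and masses are not known exactly. Their poses are not given: they have to be found in the camera images.
- straightedge: Loose aluminium straightedge, 0.2 to 0.42 kg (sizes in mm): flat plate 300 long, 64 wide, 5 thick, with an upright grip rib along it (12 wide, 270 long, top 33 above the underside). Rib middle 50 from the working edge (the long edge with tick marks) and 14 from the back edge. Lies rib up, at the right. Origin: centre of the underside; x to the working edge (at +32), y along the length, z up.
- rib_center (a point): Middle of the straightedge's grip rib, where to grasp it across its 12 mm width: 19 above the underside (so at z = 19 when it lies on the table) and 18 behind the plate's centre. Same axes as the straightedge: x to the working edge (50 away), y along the rib, z up.
- litho_stone: Heavy loose lithographic stone, a plain grey slab 120 (x) x 220 (y) x 35 high, 2.5 kg, lying flat. Origin: centre of the underside. Its front edge is the 220 long side at x = -60, facing the robot.
- stone_front (a point): Middle of the foot of the stone's front face, at table height; x points into the stone, square to the face, y along the face, z up.
- stone_left (a point): Left end of the foot of the stone's front face (y = +110 from its middle).
- stone_right (a point): Right end of the foot of the stone's front face (y = -110 from its middle).
- eraser: Bystander: pale eraser, 22x45x13, lying on the table behind and right of the stone. Origin under its centre.
- masking_tape: Bystander: roll of tape, 96 across, 25 high, lying flat at the left. Origin under its centre.
- black_jar: Bystander: black screw jar, 65 across, 88 high, at the left. Origin under its centre.
- ink_d: Bystander: small clear jar with a black cap, 46 across, 88 high, at the left. Origin under its centre.

How it is judged:
By the outcome, as a careful person would: the job done as asked, in the order asked, and still so for the second after the job is handed in, while the arm keeps its last pose, push and grip.
It also fails if it takes over 48 s, if anything falls off the work surface, if the arm or the gripper's body presses on something with over 40 N, if the wrist force passes 120 N, or if a joint passes its speed limit or range.

## Working session

There is one attempt and no reset: what is moved stays moved. The work goes in short steps, Python scripts to look and compute and a tool call to move; the robot and the scene stay as the last step left them, time stands still between calls to the robot, and variables do not carry over. Pictures are saved under pics/ and viewed, about 8 in all and at most 12, crops included, and the job is handed in when it is done.

Besides the shell and the picture viewer there is one more tool, called after "Emit:" by a JSON object that holds its "method" and its "body", one argument or row to a line. arm_command: Moves the arm, as the interface text tells. Its arguments: {"type":"object","properties":{"plan":{"type":"array"}},"required":["plan"]}

```bash
mkdir -p pics; ls; python3 - <<'E'
from bench import sensors,cams
import cv2
for n in("scene","top"):
    im=cams.get_image(n); cv2.imwrite(f"pics/{n}0.png",im[...,::-1])
    m=cams.camera_model(n); print(n,m)
    for t in("straightedge","litho_stone"):
        for r in cams.regions_of(t,n)[:2]: print(t,r["conf"],r["rect"],r["region"].sum())
print(sensors.read_state())
E
```

```text
pics
scene {'intrinsics': array([[414.81450332,   0.        , 321.19669414],
       [  0.        , 414.81450332, 195.9595899 ],
       [  0.        ,   0.        ,   1.        ]]), 'rvec': array([ 2.06729508, -0.94040318,  0.43455343]), 'tvec': array([-0.28707631,  0.32450896,  0.89637024])}
straightedge 0.77 [402.7, 286.4, 127.6, 47.5] 2695
litho_stone 0.86 [340.4, 198.7, 79.3, 44.3] 2177
top {'intrinsics': array([[387.51376   ,   0.        , 315.97549422],
       [  0.        , 387.51376   , 202.70384132],
       [  0.        ,   0.        ,   1.        ]]), 'rvec': array([ 2.15439879, -2.1243657 ,  0.19497063]), 'tvec': array([0.05562748, 0.52571698, 1.14449538])}
straightedge 0.86 [416.1, 234.2, 89.5, 55.7] 1907
straightedge 0.66 [390.0, 166.9, 9.0, 12.1] 84
litho_stone 0.92 [316.6, 180.7, 75.3, 47.8] 2411
{'time_s': 0.3, 'joints': array([-1.24689334,  0.46894419, -0.04863048,  1.53290684,  0.024131  ,
        1.14099322, -0.08232413]), 'dq': array([-0.00040114, -0.00192511,  0.00139887, -0.00153263,  0.00018417,
        0.00149213,  0.00099831]), 'effort': array([-1.74118472e-04, -5.07270920e+01, -8.05307063e-02, -2.35977763e+01,
       -6.12280914e-02,  3.46831104e-02,  9.77384548e-05]), 'eef_pos': array([0.23312403, 0.63326052, 0.22216823]), 'orientation': array([-5.21991694e-05,  1.75470883e-01,  9.84484565e-01, -3.28548319e-04]), 'wrist_force': array([ 0.25621509, -0.23932831,  0.127205  ]), 'wrist_torque': array([ 0.04285052, -0.05422555, -0.00587938]), 'grip_width': 0.08732947786872489}
```

```bash
python3 - <<'E'
import cv2
a=cv2.imread("pics/top0.png");b=cv2.imread("pics/scene0.png")
cv2.imwrite("pics/topc.png",cv2.resize(a[130:330,240:500],None,fx=3,fy=3,interpolation=cv2.INTER_CUBIC))
E
```

```text
(no output)
```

View pics/scene0.png

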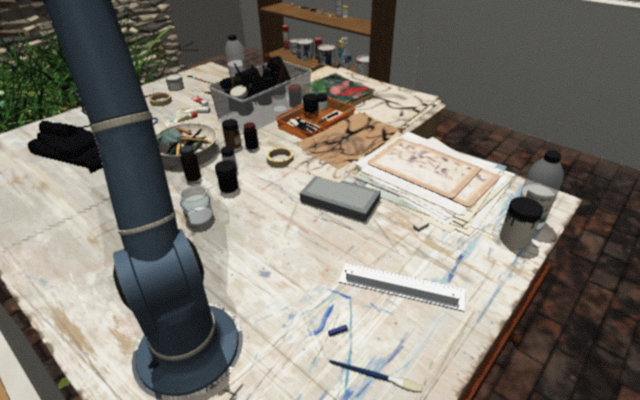

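View pics/topc.png

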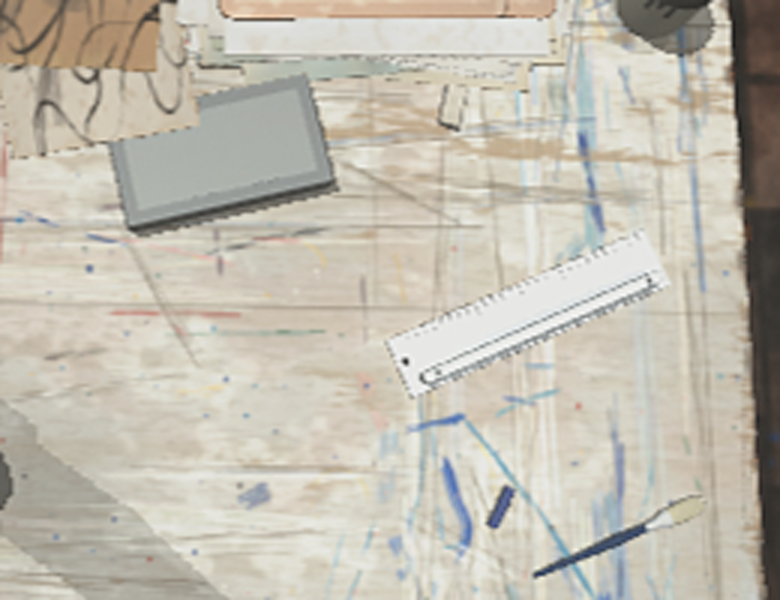

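```bash
cat > h.py <<'E'
import numpy as np,cv2
from scipy.optimize import minimize
from bench import sensors,cams
def box(x0,x1,y0,y1,z0,z1): return np.array([[x,y,z] for x in(x0,x1) for y in(y0,y1) for z in(z0,z1)])/1000
PARTS={"straightedge":[box(-32,32,-150,150,0,5),box(-24,-12,-135,135,5,33)],"litho_stone":[box(-60,60,-110,110,0,35)]}
def proj(P,n):
    m=cams.camera_model(n)
    return cv2.projectPoints(np.asarray(P,float).reshape(-1,3),m["rvec"],m["tvec"],m["intrinsics"],None)[0].reshape(-1,2)
def ray(uv,n,z):
    m=cams.camera_model(n);R=cv2.Rodrigues(m["rvec"])[0];c=-R.T@m["tvec"]
    d=R.T@np.linalg.solve(m["intrinsics"],[*uv,1]);return c+d*(z-c[2])/d[2]
def world(P,p):
    c,s=np.cos(p[2]),np.sin(p[2]);return P@np.array([[c,s,0],[-s,c,0],[0,0,1]])+[p[0],p[1],p[3] if len(p)>3 else 0]
S=4
def render(t,p,n):
    im=np.zeros((400*S,640*S),np.uint8)
    for B in PARTS[t]:
        q=(proj(world(B,p),n)+.5)*S-.5
        cv2.fillConvexPoly(im,cv2.convexHull(np.round(q*16).astype(np.int32)),255,shift=4)
    return cv2.resize(im,(640,400),interpolation=cv2.INTER_AREA)/255.
def fit(t,names,p0):
    M={n:cv2.GaussianBlur(cams.regions_of(t,n)[0]["region"].astype(float),(0,0),1) for n in names}
    f=lambda q:sum(np.abs(cv2.GaussianBlur(render(t,q,n),(0,0),1)-M[n]).sum() for n in names)
    best=None
    for d in(-.15,0,.15):
        p=np.array(p0)+[0,0,d]
        r=minimize(f,p,method="Nelder-Mead",options=dict(initial_simplex=p+np.array([[0,0,0],[.02,0,0],[0,.02,0],[0,0,.1]]),xatol=1e-4,fatol=.3))
        if best is None or r.fun<best.fun: best=r
    return best.x,best.fun
def overlay(n,items,fn,crop,k):
    im=cams.get_image(n)[...,::-1];x0,x1,y0,y1=crop
    im=cv2.resize(im[y0:y1,x0:x1],None,fx=k,fy=k,interpolation=cv2.INTER_CUBIC)
    for t,p in items:
        for B in PARTS[t]:
            q=((proj(world(B,p),n)-[x0,y0]+.5)*k-.5)
            for i in range(8):
                for j in(1,2,4):
                    if not i&j: cv2.line(im,*[tuple(int(v) for v in q[a]) for a in(i,i|j)],(0,0,255),1)
    cv2.imwrite(fn,im);return im
E
python3 - <<'E'
from h import *
for n in("top","scene"): cams.get_image(n)
for t,c in(("straightedge",(416,234)),("litho_stone",(316,181))):
    g=ray(c,"top",.0)
    m=cams.regions_of(t,"top")[0]["region"];
    r=cv2.minAreaRect(np.argwhere(m)[:,::-1].astype(np.float32));b=cv2.boxPoints(r)
    e=max([(b[1]-b[0]),(b[2]-b[1])],key=np.linalg.norm)
    d=ray(np.array(c)+e/2,"top",0)-ray(np.array(c)-e/2,"top",0);yaw=np.arctan2(-d[0],d[1])
    if abs(yaw)>1.57: yaw-=np.sign(yaw)*np.pi
    print(t,g,yaw)
    for ns in(["top","scene"],["top"],["scene"]):
        x,f=fit(t,ns,[g[0],g[1],yaw]);print(t,ns,x.round(4),f)
        if len(ns)==2: globals()[t]=x
a=overlay("top",[("straightedge",straightedge),("litho_stone",litho_stone)],"pics/o1.png",(260,480,145,275),3)
b=overlay("scene",[("straightedge",straightedge),("litho_stone",litho_stone)],"pics/o2.png",(280,500,165,320),3)
w=np.vstack([a[:,:660],b[:,:660]]);cv2.imwrite("pics/o3.png",cv2.resize(w,None,fx=.7,fy=.7))
E
```

```text
straightedge [ 0.43717364 -0.25395842  0.        ] 0.42550473553179025
straightedge ['top', 'scene'] [ 0.4387 -0.2537  0.4223] 256.69183385509047
straightedge ['top'] [ 0.4378 -0.2514  0.4215] 48.76028309608782
straightedge ['scene'] [ 0.4387 -0.2547  0.4216] 179.13748106943186
litho_stone [0.60309502 0.06329221 0.        ] 0.2569047709357517
litho_stone ['top', 'scene'] [0.6014 0.0753 0.2448] 629.3950479780153
litho_stone ['top'] [0.6006 0.0759 0.2481] 364.8907888587453
litho_stone ['scene'] [0.6041 0.0748 0.2495] 243.57031529243113
```

View pics/o3.png

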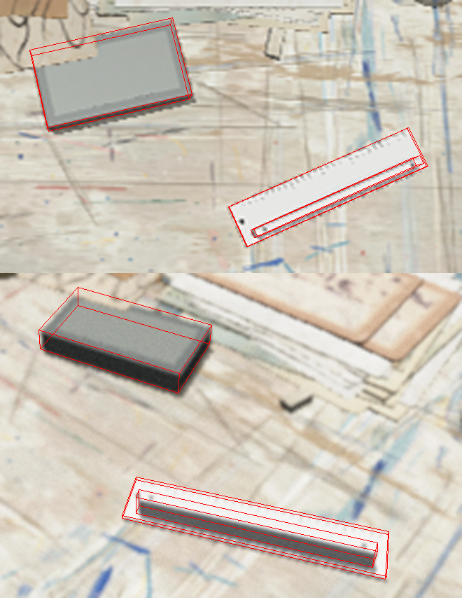

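Emit:
{"method": "arm_command", "body": {
  "plan": [
    [40,-45,0,-4,1],
    [80,-95,0,-9,1],
    [120,-145,0,-14,1],
    [160,-195,0,-18,1],
    [200,-245,0,-23,1],
    [235,-300,0,-28,1],
    [250,-355,0,-32,1],
    [260,-415,0,-37,1],
    [265,-475,0,-41,1],
    [267,-535,0,-45.6,1]
  ]
}}

```text
time_s: 2.25
eef_pos: [0.5005, 0.0963, 0.2229]
orientation: [0.0, 0.545, 0.839, 0.0]
wrist_force: [0.1, -0.7, 0.6]
grip_width: 0.0871
```

Emit:
{"method": "arm_command", "body": {
  "plan": [
    [-10,-50,0,0,1],
    [-20,-100,0,0,1],
    [-33,-150,-20,0,1],
    [-44,-200,-40,0,1],
    [-55,-250,-70,0,1],
    [-66,-300,-100,0,1],
    [-78,-357,-130,0,0.6],
    [-78,-357,-150,0,0.6],
    [-78,-357,-150,0,0.6]
  ]
}}

```text
time_s: 3.38
eef_pos: [0.421, -0.2586, 0.0715]
orientation: [-0.002, 0.544, 0.839, -0.0]
wrist_force: [-0.9, 0.1, 0.2]
grip_width: 0.0647
```

```bash
python3 - <<'E'
from h import *
p=[.4387,-.2537,.4223]
b=overlay("scene",[("straightedge",p)],"pics/g1.png",(320,480,190,320),5)
s=sensors.read_state();e=s["eef_pos"];print(e,s["orientation"],s["joints"].round(2))
for w in(e,[e[0],e[1],.033]):
    u=((proj(w,"scene")[0]-[320,190]+.5)*5);cv2.circle(b,tuple(int(v) for v in u),4,(0,255,0),-1)
cv2.imwrite("pics/g1.png",b[:600])
E
```

```text
[ 0.42207221 -0.25825532  0.07242039] [-5.61304597e-04  5.43241796e-01  8.39576104e-01  4.19098351e-05] [ 0.08  0.41  0.47  2.12 -0.29  0.68  1.17]
```

View pics/g1.png

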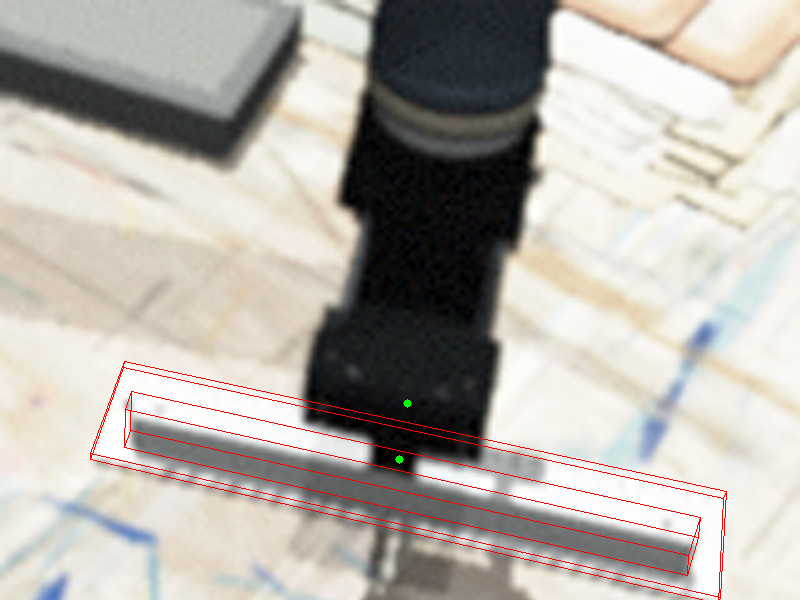

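The picture shows the fingers straddling the rib: the TCP's projection at about (399,460) in the crop falls on the rib's top edge, and the fitted model agrees with the image to about 1 px. Next is lowering and gripping.

Emit:
{"method": "arm_command", "body": {
  "plan": [
    [0,-2,-30,0,0.6],
    [0,-2,-55,0,0.6],
    [0,-2,-63,0,0.6],
    [0,-2,-63,0,0],
    [0,-2,-63,0,0],
    [0,-2,-63,0,0],
    [0,-2,-63,0,0],
    [0,-2,-63,0,0],
    [0,-2,-63,0,0]
  ]
}}

```text
time_s: 4.55
eef_pos: [0.4222, -0.2606, 0.0098]
orientation: [0.0, 0.543, 0.839, 0.0]
wrist_force: [-1.8, 0.2, 3.7]
grip_width: 0.0119
```

Emit:
{"method": "arm_command", "body": {
  "plan": [
    [0,0,15,0,0],
    [2,10,40,0,0],
    [10,45,40,-1,0],
    [18,90,40,-3,0],
    [26,140,40,-5,0],
    [33,190,40,-7,0],
    [40,235,40,-9,0],
    [46,275,40,-10,0],
    [49,303,40,-10,0],
    [49,303,40,-10,0]
  ]
}}

```text
time_s: 5.8
eef_pos: [0.4714, 0.0452, 0.0499]
orientation: [-0.0, 0.612, 0.791, 0.0]
wrist_force: [0.5, -1.0, -2.1]
grip_width: 0.0117
```

```bash
python3 - <<'E'
from h import *
for n in("top","scene"): cams.get_image(n)
s=sensors.read_state();e=s["eef_pos"];print(e,s["orientation"],s["wrist_force"],s["wrist_torque"],s["time_s"])
for t in("black_jar","ink_d","masking_tape"):
    for n in("scene","top"):
        for r in cams.regions_of(t,n)[:2]:
            c=r["rect"];print(t,n,r["conf"],ray((c[0],c[1]+c[3]/2),n,0).round(3))
p=[.6025,.0755,.247]
print(fit("litho_stone",["scene"],p))
a=overlay("scene",[("litho_stone",p)],"pics/c1.png",(270,430,150,290),5)[:600]
cv2.imwrite("pics/c1.png",a)
E
```

```text
[0.47099367 0.04213564 0.04989286] [ 1.16484579e-04  6.14235227e-01  7.89122971e-01 -9.69188135e-05] [-0.35919273 -0.42056832 -1.34973227] [-0.09298438  0.03687333 -0.00096259] 5.9
black_jar scene 0.93 [0.39  0.373 0.   ]
black_jar top 0.58 [0.385 0.403 0.   ]
ink_d scene 0.75 [0.526 0.522 0.   ]
ink_d top 0.69 [0.453 0.485 0.   ]
masking_tape scene 0.95 [0.603 0.341 0.   ]
masking_tape top 0.58 [0.584 0.382 0.   ]
(array([0.62639686, 0.07969418, 0.24743411]), np.float64(1134.272051127458))
```

View pics/c1.png

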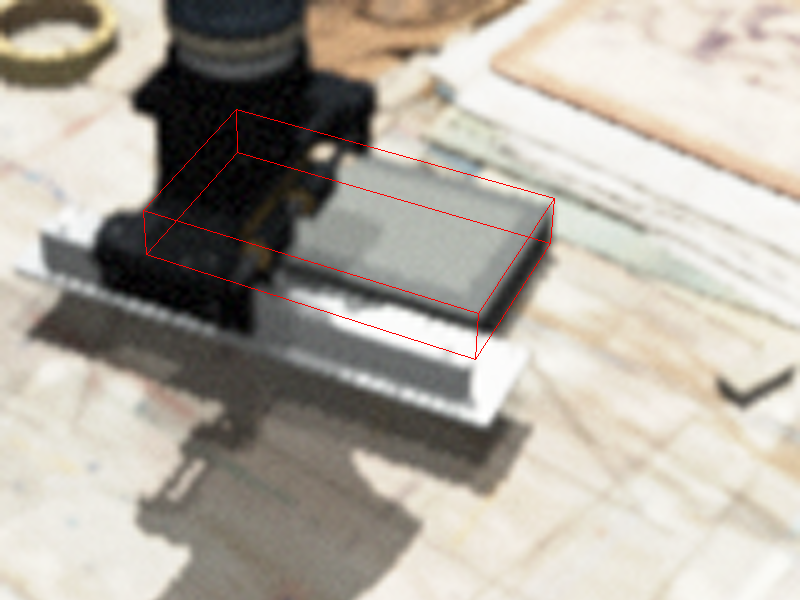

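Level, and held about 25 mm short of the stone: in the crop its right end is at (500,420) and the stone's top front-right corner at (480,313). I'll refine the stone's front edge line from the first, unobstructed pictures.

```bash
python3 - <<'E'
from h import *
from scipy.ndimage import map_coordinates,gaussian_filter1d
p=[.6025,.0755,.247]
for n in("scene","top"):
    g=cv2.cvtColor(cv2.imread(f"pics/{n}0.png"),cv2.COLOR_BGR2GRAY).astype(float)
    for nm,z,sg in(("topedge",.035,-1),("foot",0,1)):
        W=[]
        for y in np.linspace(-.1,.1,41):
            off=np.linspace(-.012,.012,97)
            P=world(np.c_[-.06-off,np.full(97,y),np.full(97,z)],p)   # off>0: toward robot
            q=proj(P,n);v=map_coordinates(g,[q[:,1],q[:,0]],order=1)
            d=sg*np.gradient(gaussian_filter1d(v,6));i=d.argmax()
            if 3<i<93: W.append((y,off[i]*1000))
        W=np.array(W);k=np.ones(len(W),bool)
        for _ in range(4):
            c=np.polyfit(W[k,0],W[k,1],1);r=W[:,1]-np.polyval(c,W[:,0]);k=abs(r)<max(.5,2*r[k].std())
        print(n,nm,"n",k.sum(),len(W),"off_mm",c[1].round(2),"dyaw_deg",np.degrees(c[0]/1000).round(2),"std",r[k].std().round(2))
E
```

```text
scene topedge n 36 41 off_mm 4.76 dyaw_deg -0.13 std 0.52
scene foot n 36 41 off_mm 7.62 dyaw_deg -0.08 std 0.67
top topedge n 41 41 off_mm 0.82 dyaw_deg -0.24 std 0.27
top foot n 40 41 off_mm 8.72 dyaw_deg -0.02 std 0.63
```

Emit:
{"method": "arm_command", "body": {
  "plan": [
    [0,0,-15,-0.1,0],
    [0,0,-30,-0.1,0],
    [0,0,-37,-0.1,0],
    [0,0,-39.5,-0.1,0],
    [0,0,-39.5,-0.1,0],
    [0,0,-39.5,-0.1,0]
  ]
}}

```text
time_s: 7.05
eef_pos: [0.4714, 0.0424, 0.0101]
orientation: [0.0, 0.615, 0.788, 0.0]
wrist_force: [0.4, -0.5, -2.4]
grip_width: 0.0115
```

Emit:
{"method": "arm_command", "body": {
  "plan": [
    [3,0.7,0,0,0],
    [6,1.5,0,0,0],
    [9,2.2,0,0,0],
    [11.6,2.9,0,0,0],
    [11.6,2.9,0,0,0],
    [11.6,2.9,0,0,0]
  ]
}}

```text
time_s: 7.8
eef_pos: [0.4826, 0.0453, 0.01]
orientation: [-0.0, 0.615, 0.788, -0.0]
wrist_force: [0.3, -0.1, -2.0]
grip_width: 0.0117
```

```bash
python3 - <<'E'
from h import *
for n in("top","scene"): im=cams.get_image(n);cv2.imwrite(f"pics/{n}2.png",im[...,::-1])
s=sensors.read_state();print(s["eef_pos"],s["orientation"],s["wrist_force"],s["wrist_torque"],s["time_s"])
a=cv2.imread("pics/top2.png")[145:235,250:390];b=cv2.imread("pics/scene2.png")[170:260,280:420]
cv2.imwrite("pics/d1.png",cv2.resize(np.vstack([a,b])[:,:],(467,600),interpolation=cv2.INTER_CUBIC))
E
```

```text
[0.48259778 0.04533025 0.01003974] [-9.29261984e-05  6.15067493e-01  7.88474457e-01 -3.89658641e-05] [-0.9938931   0.19368353 -2.61751051] [-0.08676771  0.04822403 -0.03938565] 7.9
```

View pics/d1.png

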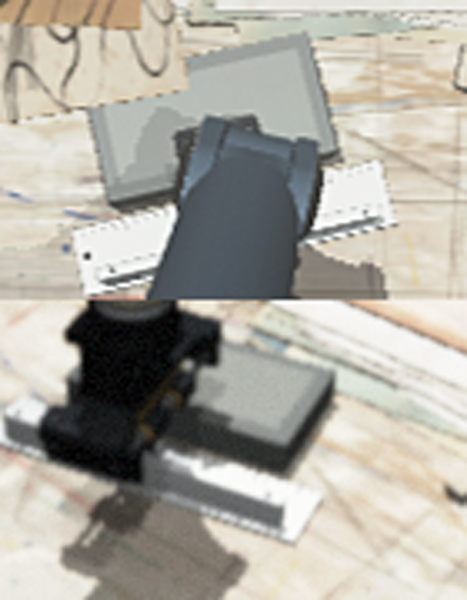

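Emit:
{"method": "arm_command", "body": {
  "plan": [
    [1.5,0.4,0,0,0],
    [2.9,0.7,0,0,0],
    [3.9,1.0,0,0,0],
    [4.85,1.2,0,0,0],
    [4.85,1.2,0,0,0]
  ]
}}

```text
time_s: 8.52
eef_pos: [0.4877, 0.0466, 0.0101]
orientation: [0.0, 0.615, 0.789, 0.0]
wrist_force: [-0.4, 0.5, -2.2]
grip_width: 0.0119
```

Emit:
{"method": "arm_command", "body": {
  "plan": [
    [0.5,0.12,0,0,0],
    [1.0,0.25,0,0,0],
    [1.45,0.37,0,0,0],
    [1.95,0.5,0,0,0],
    [1.95,0.5,0,0,0]
  ]
}}

```text
time_s: 9.15
eef_pos: [0.4896, 0.0471, 0.0101]
orientation: [0.0, 0.615, 0.788, 0.0]
wrist_force: [-0.5, -0.5, -3.1]
grip_width: 0.0118
```

```bash
cat > st.py <<'E'
from bench import sensors,cams
import numpy as np
F=[];T=[]
for _ in range(4):
    cams.get_image("scene");s=sensors.read_state();F.append(s["wrist_force"]);T.append(s["wrist_torque"])
q=s["orientation"];print(s["eef_pos"].round(4),"F",np.mean(F,0).round(2),"T",np.mean(T,0).round(3),"yaw",np.degrees(np.arctan2(2*q[2]**2-1,2*q[1]*q[2])).round(2),s["time_s"])
E
python3 st.py
```

```text
[0.4896 0.0471 0.0101] F [-0.03 -0.25 -2.04] T [-0.087  0.052 -0.019] yaw 14.09 9.35
```

Emit:
{"method": "arm_command", "body": {
  "plan": [
    [0.5,0.12,0,0,0],
    [1.0,0.25,0,0,0],
    [1.45,0.37,0,0,0],
    [1.95,0.5,0,0,0],
    [1.95,0.5,0,0,0]
  ]
}}

```text
time_s: 9.98
eef_pos: [0.4916, 0.0476, 0.0101]
orientation: [0.0, 0.615, 0.788, 0.0]
wrist_force: [-0.2, 0.4, -2.4]
grip_width: 0.0116
```

Emit:
{"method": "arm_command", "body": {
  "plan": [
    [0.3,0.07,0,0,0],
    [0.6,0.15,0,0,0],
    [1.0,0.25,0,0,0],
    [1.0,0.25,0,0,0]
  ]
}}

```text
time_s: 10.48
eef_pos: [0.4926, 0.0478, 0.0101]
orientation: [0.0, 0.615, 0.788, 0.0]
wrist_force: [0.8, -0.1, -2.6]
grip_width: 0.0117
```

Emit:
{"method": "arm_command", "body": {
  "plan": [
    [0.3,0.07,0,0,0],
    [0.6,0.15,0,0,0],
    [1.0,0.25,0,0,0],
    [1.0,0.25,0,0,0]
  ]
}}

```text
time_s: 10.98
eef_pos: [0.4936, 0.0481, 0.0101]
orientation: [0.0, 0.615, 0.788, 0.0]
wrist_force: [0.7, -0.3, -2.5]
grip_width: 0.0119
```

Emit:
{"method": "arm_command", "body": {
  "plan": [
    [0.3,0.07,0,0,0],
    [0.6,0.15,0,0,0],
    [1.0,0.25,0,0,0],
    [1.0,0.25,0,0,0]
  ]
}}

```text
time_s: 11.48
eef_pos: [0.4944, 0.0483, 0.01]
orientation: [-0.0, 0.615, 0.788, -0.0]
wrist_force: [-0.6, -0.6, -2.8]
grip_width: 0.0115
```

```bash
python3 st.py; python3 - <<'E'
from h import *
a=cv2.imread("pics/top2.png")[160:240,260:400]
for n in("top","scene"): im=cams.get_image(n);cv2.imwrite(f"pics/{n}3.png",im[...,::-1])
a=cv2.imread("pics/top3.png")[165:225,255:385];b=cv2.imread("pics/scene3.png")[180:250,280:410]
cv2.imwrite("pics/d2.png",cv2.resize(np.vstack([a,b]),(585,585),interpolation=cv2.INTER_CUBIC))
E
```

```text
[0.4944 0.0483 0.01  ] F [-0.33  0.1  -2.84] T [-0.115  0.18   0.003] yaw 14.08 11.675
```

View pics/d2.png

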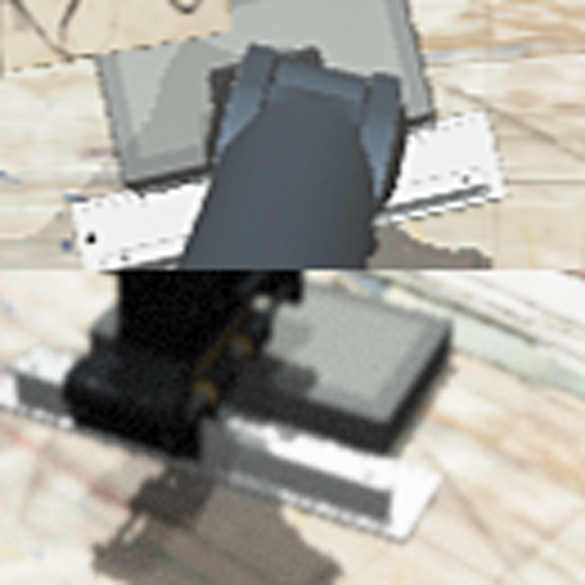

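Emit:
{"method": "arm_command", "body": {
  "plan": [
    [0.25,0.06,0,0,0],
    [0.5,0.12,0,0,0],
    [0.5,0.12,0,0,0]
  ]
}}

```text
time_s: 12.15
eef_pos: [0.4944, 0.0483, 0.0099]
orientation: [-0.0, 0.615, 0.788, -0.0]
wrist_force: [-3.6, -0.9, -0.9]
grip_width: 0.0119
```

```bash
python3 st.py
```

```text
[0.4944 0.0483 0.0099] F [-3.51 -1.04 -0.61] T [-0.273  0.712  0.024] yaw 14.09 12.35
```

Contact: 3.6 N normal with the TCP stopped, and the moment about z is near zero, so the edge bears evenly. Next I'll lower it fully onto the table, let go briefly so it truly lies there, and check.

Emit:
{"method": "arm_command", "body": {
  "plan": [
    [0,0,-0.4,0,0],
    [0,0,-0.8,0,0],
    [0,0,-0.8,0,0],
    [0,0,-0.8,0,0.25],
    [0,0,-0.8,0,0.25],
    [0,0,-0.8,0,0.25],
    [0,0,-0.8,0,0.25]
  ]
}}

```text
time_s: 13.22
eef_pos: [0.4955, 0.0485, 0.0093]
orientation: [0.0, 0.615, 0.789, 0.0]
wrist_force: [0.4, -0.6, 0.4]
grip_width: 0.0217
```

```bash
python3 st.py; python3 - <<'E'
from h import *
for n in("top","scene"): im=cams.get_image(n);cv2.imwrite(f"pics/{n}4.png",im[...,::-1])
a=cv2.imread("pics/top4.png")[165:225,255:385];b=cv2.imread("pics/scene4.png")[180:250,280:410]
cv2.imwrite("pics/d3.png",cv2.resize(np.vstack([a,b]),(585,585),interpolation=cv2.INTER_CUBIC))
print(sensors.read_state()["grip_width"])
E
```

```text
[0.4951 0.0484 0.0092] F [-0.22 -0.05  0.09] T [-0.1    0.048 -0.013] yaw 14.09 13.425
0.022092377933163845
```

View pics/d3.png

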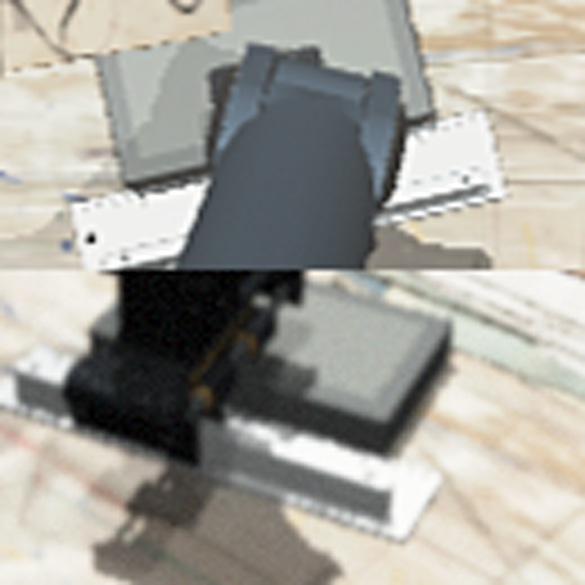

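Released, it stays flush: in the crop the plate's edge meets the stone's foot along both visible stretches, overhanging both ends. Now regrip, ease off the push, and lift 150 mm.

Emit:
{"method": "arm_command", "body": {
  "plan": [
    [0,0,0,0,0],
    [0,0,0,0,0],
    [0,0,0,0,0],
    [0,0,0,0,0],
    [0,0,0,0,0],
    [0,0,0,0,0],
    [-0.7,-0.2,0,0,0],
    [-0.8,-0.2,2,0,0],
    [-0.8,-0.2,6,0,0],
    [-0.8,-0.2,12,0,0]
  ]
}}

```text
time_s: 14.78
eef_pos: [0.4944, 0.0483, 0.0215]
orientation: [0.0, 0.615, 0.788, 0.0]
wrist_force: [-1.5, 0.3, -2.8]
grip_width: 0.0117
```

Emit:
{"method": "arm_command", "body": {
  "plan": [
    [0,0,15,0,0],
    [0,0,35,0,0],
    [0,0,55,0,0],
    [0,0,75,0,0],
    [0,0,95,0,0],
    [0,0,113,0,0],
    [0,0,127,0,0],
    [0,0,135,0,0],
    [0,0,138,0,0],
    [0,0,138,0,0]
  ]
}}

```text
time_s: 16.02
eef_pos: [0.494, 0.0482, 0.1591]
orientation: [-0.0, 0.615, 0.788, -0.0]
wrist_force: [-0.3, 0.2, -2.1]
grip_width: 0.0118
```

Emit:
{"method": "arm_command", "body": {
  "plan": [
    [0,0,0,0,0],
    [0,0,0,0,0],
    [0,0,0,0,0],
    [0,0,0,0,0]
  ]
}}

```text
time_s: 16.52
eef_pos: [0.4942, 0.0482, 0.1592]
orientation: [-0.0, 0.615, 0.788, -0.0]
wrist_force: [-0.8, -0.4, -2.0]
grip_width: 0.0117
```

```bash
python3 st.py; python3 - <<'E'
from h import *
s=sensors.read_state();print(s["grip_width"],s["orientation"].round(4))
e=s["eef_pos"];yaw=np.radians(14.09)
c=[e[0]+.018*np.cos(yaw),e[1]+.018*np.sin(yaw),yaw,.1505]
# stone inferred from the contact: front face = edge when lying
f=np.array([.4944,.0483])+.05*np.array([np.cos(yaw),np.sin(yaw)]);st=[*(f+.06*np.array([np.cos(yaw),np.sin(yaw)])),yaw]
print(st)
a=overlay("scene",[("straightedge",c),("litho_stone",st)],"pics/e1.png",(250,430,110,260),4)
cv2.imwrite("pics/e1.png",a[:600])
E
```

```text
[0.4942 0.0482 0.1593] F [-0.24 -0.14 -2.6 ] T [-0.074  0.036  0.006] yaw 14.08 16.725
0.011850909662579154 [0.     0.6151 0.7885 0.    ]
[np.float64(0.6010905971288482), np.float64(0.07507903068241681), np.float64(0.24591689160600103)]
```

View pics/e1.png

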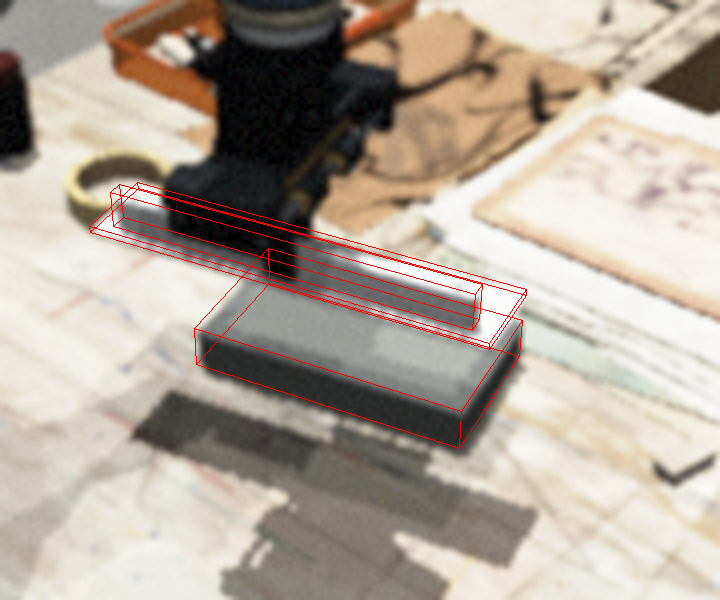

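The picture shows the straightedge level and parallel to the stone, matching the model drawn 150 mm up. The stone, with its front foot running from (197,365) to (460,447), matches the pose inferred from the contact.

```bash
python3 -c "
from bench import job_done
print(job_done())"
```

```text
the job is handed in; nothing more can be done
None
```

The straightedge was laid flush against the stone's front face, then lifted 150 mm by its rib. The arm was still holding it there when I handed the job in, at about 17 s of the 48 s allowed.

- **Laying it flush:** I gripped the rib near its middle and moved forward in small steps until the working edge touched the stone. The push was about 3.6 N, with almost no twist about z, so the edge was bearing evenly. I then let go briefly so that it really lay on the table. The picture showed it flush where the arm did not block the view and overhanging both ends of the face.
- **Holding it:** After regripping, I backed off the push and lifted. The last reading had the TCP at z = 0.159 m against 0.009 m when it lay, yaw 14.08° against about 14.1° for the stone, and the tool vertical. The grip was 11.8 mm on the 12 mm rib, with steady forces.
- **Stone and other things:** The last picture matches the stone at the pose inferred from the contact, which is within about 2 mm of the first camera fit. The pictures show nothing knocked, but I did not measure the other objects again.
- **Disagreements:** The single-camera estimates of the stone's front edge differed by up to about 8 mm, probably because of shadow and a strip at the back of the stone that the detected outline missed. I used the touch rather than the cameras for the final position. One stone fit, taken with the arm in the way, was off by about 2 cm and I ignored it.

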